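Set the grind of a pepper mill

TASK

Stand the wooden pepper mill upright in the square pocket of the wooden stand, its square foot fully home. Then screw the knurled steel nut on top of the mill down (clockwise from above) until it bottoms out, back it off a quarter turn, and finish still gripping the nut there, with the mill seated in the stand. Leave the cup, the tumbler and the creamer where they are.

Things in the scene. Friction and masses are not known exactly. Their poses are not given: they have to be found in the camera images.
- mill: Loose pepper mill of dark turned wood, upright, 196 mm tall, 0.44 kg. Origin: centre of its underside; z up, x and y square to its foot: a steel square 60 x 60 x 14 mm (lowest 4 mm only 54 x 54). Above it a round wooden body 58 mm across, then a round head with a red dot on its +x side; the nut is on top.
- mill_head (a point): Centre of the mill's ball-like wooden head, 155 mm above the mill's origin, 49 mm across here (its widest): the place to grasp the mill for carrying, from any side. The nut's top is up to 44 mm above this point.
- nut: Knurled steel nut on top of the mill, captive on its thread on the mill's axis: round, 38 mm across, 22 mm tall. Origin: centre of its underside, 174 mm above the mill's origin when bottomed out. A red line on its top runs along its own +x, toward the mill's red dot when bottomed out. Light friction (0.04 N m), stays where it is left.
- nut_turn (a joint): Turn of the nut on the mill, rad: 0 bottomed out (a hard stop; fingers turning on slip round it), grows as it is unscrewed (counter-clockwise from above, rising 6 mm a turn); 1.57 is a quarter turn off the bottom. Range 0 to 4.6, starts between 2.2 and 3.2.
- nut_top (a point): Centre of the nut's top face, 22 mm above the nut's origin.
- stand: Light wooden block fixed to the counter, 92 x 92 x 30 mm, brass dots at its corners. Origin: centre of its underside; x, y square to its pocket: 65 x 65 mm, centred, 22 mm deep, 4 mm chamfer at the mouth. The mill's foot fits in any of the four square ways with 2.5 mm play a side; the pocket then keeps it from turning.
- pocket (a point): Centre of the pocket's floor, 8 mm above the counter.
- espresso_cup: White espresso cup with a green band, 63 x 88 x 51 mm, bystander, just right of the work. Origin: centre of its underside.
- tumbler: Small teal glass tumbler, 68 mm across, 84 mm tall, bystander left of the work, standing on the bare counter (its twin, fixed, stands on a coaster). Origin: centre of its underside.
- creamer: Glass creamer with a silver handle, 80 x 120 x 113 mm, bystander farther right. Origin: on its underside.

How it is judged:
On the way, in this order (a step that is already met when the one before it is completed fails the run):
1. the mill stands fully home in the pocket (horizontal distance between mill and pocket below 0.007 m and z of mill in the frame of pocket below 0.003 m and angle between mill's own z axis and vertical below 0.08 rad), for 0.2 s.
2. the nut is screwed down until it bottoms out, in the seated mill (value of joint nut_turn below 0.06 rad and z of mill in the frame of pocket below 0.006 m), for 0.1 s.
3. the nut is backed off a quarter turn (value of joint nut_turn between 1.27 and 1.87 rad), for 0.1 s.
At the end, for the whole second after the job is handed in: The fingers grip the nut (more than 3 N) and it stands a quarter turn off its bottom (1.57 rad, give or take 0.3); the mill stands still and upright (within 0.08 rad) on the pocket's floor (within 4 mm), within 7 mm of the pocket's centre (all of step 3 and contact force between the fingers and nut above 3 N and horizontal distance between mill and pocket below 0.007 m and z of mill in the frame of pocket below 0.004 m and angle between mill's own z axis and vertical below 0.08 rad and linear speed of mill below 0.02 m/s); the arm keeps its last pose, push and grip.
It fails at once if the espresso cup is moved more than 20 mm (distance of espresso_cup from where it was at the start of the episode above 0.02 m).
It fails at once if the tumbler is moved more than 20 mm (distance of tumbler from where it was at the start of the episode above 0.02 m).
It fails at once if the creamer is moved more than 20 mm (distance of creamer from where it was at the start of the episode above 0.02 m).
It fails at once if the mill is tipped over (angle between mill's own z axis and vertical above 0.7 rad).
It also fails if it takes over 67 s, if anything falls off the work surface, if the arm or the gripper's body presses on something with over 40 N, if the wrist force passes 120 N, or if a joint passes its speed limit or range.

ROBOT

A 6-joint arm with a two-finger parallel gripper is mounted at the origin on a cart in front of the work surface, level with it; the furniture and walls round the work are solid. World frame = base frame: x ahead of the robot, y to its left, z up, the work surface at z = 0. Lengths are in m, angles in rad, forces in N, time in s.
With the tool pointing down it reaches from about 0.25 to 0.775 m from the base axis. Payload 4 kg.
Tool frame: the origin (TCP) lies on the centre line of the jaws, within the pads' length; the fingertips stand 11 mm ahead of it and the grasp point (between the pads) lies 8 mm behind it; z points along the fingers, y is the direction in which the jaws open and shut (so a half turn about z gives the same grasp; the last joint's range is limited). The gripper opens to 94 mm and grips with 3 to 60 N. Pads are 16 mm wide; open, the fingers measure 119 mm over their backs; the gripper's body (75 mm by 177 mm) begins 78 mm behind the grasp point.
Start: joints at [1.156, 0.087, 1.371, -0, 1.684, -0.103], TCP at [0.169, 0.523, 0.217] pointing down, gripper open.
Joint ranges: [-3.1, 3.1], [-0.76, 2.03], [0.27, 2.55], [-1.08, 4.22], [0.17, 2.65], [-2.57, 2.57]. Speed limits (rad/s): [2.79, 2.79, 3.14, 3.14, 3.14, 3.14].

INTERFACE

Orientations are given as a unit quaternion [x, y, z, w].
In Python, from workcell import arm gives the robot as it stands. The module is installed in compiled form; this text tells all that it offers.
- The arm moves only by the shell command python3 -m crank 'ROWS' [FORCE]. ROWS is JSON, one flat list of numbers, 7 for each row, row after row: the turn, a rotation vector about the tool's x, y, z in rad, then the shift along the tool's x, y, z in m, then the opening, from -1 (shut) to 1 (fully open), so that 0 is half open. A call has 1 to 20 rows; each row is the pose to reach, as a shift and turn from the pose commanded when the call began, along the tool's axes at that moment; what a row does not reach only later rows make up. A row lasts 1/12 s, in which the tool goes at most 41.7 mm and 7.16 degrees, less where a joint would pass 70% of its speed; a pose out of reach is approached as far as the arm can. A call with a gripper value outside its range is refused whole. The fingers move at their own pace and stop on an object; FORCE is the grip in N (left out, the last holds). Time passes only in rows, so rows that repeat a pose let the fingers close. It gives the time, the measured TCP pose, the force and the opening at its end, in the units of the state.
- arm.read_state(): the state, without advancing time (a new reading comes with each control period).
- arm.get_image(name): name is "scene" or "side" or "wrist"; returns a dict with "img" (420x560x3 uint8, blue, green, red), "camera_matrix" (3x3 intrinsics, pixels), "R" (3x3) and "t" (3): a world point X has camera coordinates R X + t; the wrist camera has in their place "T_tool_cam" (4x4, takes a point from camera to tool coordinates, whose origin is the TCP and whose axes are the flange's). Camera axes: x right, y down, z forward; pixel columns grow to the right and rows downward; lengths in m; the calibration is good to about 2 mm. A picture is of the moment at which its call begins: read the wrist's pose just before it. There is no depth.
- arm.hand_in(): hands the job in, once; it reports no verdict.
The state is a dict: "clock": time; "joints": joint angles; "qvel": joint speeds; "joint_efforts": joint torques, N m; "tcp_pos": TCP position; "ee_rot": TCP orientation; "ft_force": force on the tool from outside, world axes, zero at the start; "torque": the same for the moment, N m; "finger_gap": opening from 0.0 (shut) to 1.0 (fully open).
Only numpy, scipy, OpenCV 4.12 (cv2) and the standard library are available. Lean on these libraries where they do the work, as an engineer would, in place of code of your own. Each camera call takes 0.05 s, during which the arm holds its last target.

## Working session

There is one attempt and no reset: what is moved stays moved. The work goes in short steps, Python scripts to look and compute and a shell command to move; the robot and the scene stay as the last step left them, time stands still between calls to the robot, and variables do not carry over. Pictures are saved under pics/ and viewed, and the job is handed in when it is done.

```bash
mkdir -p pics; ls; python3 - <<'E'
from workcell import arm
import cv2
s=arm.read_state()
for k,v in s.items(): print(k,v)
for n in ["scene","side","wrist"]:
    d=arm.get_image(n); cv2.imwrite(f"pics/{n}0.png",d["img"])
    print(n,{k:v for k,v in d.items() if k!="img"})
E
```

```text
pics
clock 0.0
joints [ 1.15586747e+00  8.79317765e-02  1.37221361e+00  5.23095464e-06
  1.68360031e+00 -1.03129361e-01]
qvel [ 0.00103626  0.00147445 -0.00116993  0.00116302 -0.00019388  0.0013794 ]
joint_efforts [ 2.82333767e-04 -3.40164292e+01 -3.02431726e+01  7.16556609e-02
  3.27411911e-02 -1.62228312e-04]
tcp_pos [0.1685341  0.52300154 0.21533747]
ee_rot [ 1.55268621e-01  9.87871700e-01 -1.03994369e-03 -2.78255455e-04]
ft_force [-0.41685467  0.01766848 -0.33793161]
torque [-0.01474497 -0.05229705 -0.04082793]
finger_gap 0.9974038381275039
scene {'camera_matrix': array([[418.30512765,   0.        , 278.58966998],
       [  0.        , 418.30512765, 216.46495321],
       [  0.        ,   0.        ,   1.        ]]), 'R': array([[ 0.82559564, -0.56419297, -0.00883884],
       [-0.25817245, -0.36376793, -0.89499714],
       [ 0.50173581,  0.74118768, -0.4459843 ]]), 't': array([-0.35574987,  0.31221168,  0.8678345 ])}
side {'camera_matrix': array([[472.93983737,   0.        , 275.3495262 ],
       [  0.        , 472.93983737, 216.83684552],
       [  0.        ,   0.        ,   1.        ]]), 'R': array([[-0.93469263, -0.35533354,  0.00936799],
       [-0.15969064,  0.39622352, -0.90416028],
       [ 0.31756666, -0.84660794, -0.42709065]]), 't': array([0.5364844 , 0.16749883, 1.32337998])}
wrist {'camera_matrix': array([[346.32605558,   0.        , 281.05423609],
       [  0.        , 346.32605558, 207.2621338 ],
       [  0.        ,   0.        ,   1.        ]]), 'T_tool_cam': array([[-5.04159485e-04, -9.57156601e-01, -2.89570350e-01,
         8.46817846e-02],
       [ 9.99999810e-01, -5.85360881e-04,  1.93813498e-04,
         8.26989323e-04],
       [-3.55013024e-04, -2.89570198e-01,  9.57156714e-01,
        -1.69049102e-01],
       [ 0.00000000e+00,  0.00000000e+00,  0.00000000e+00,
         1.00000000e+00]])}
```

View pics/scene0.png

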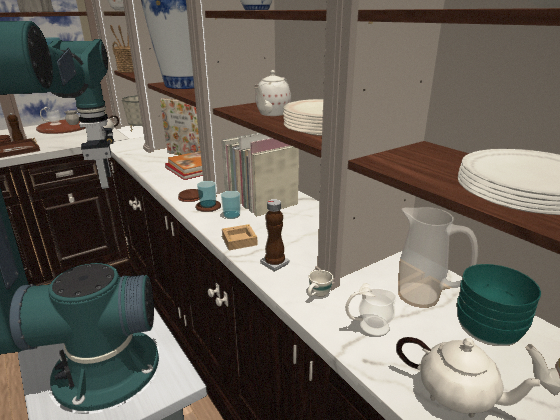

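View pics/side0.png

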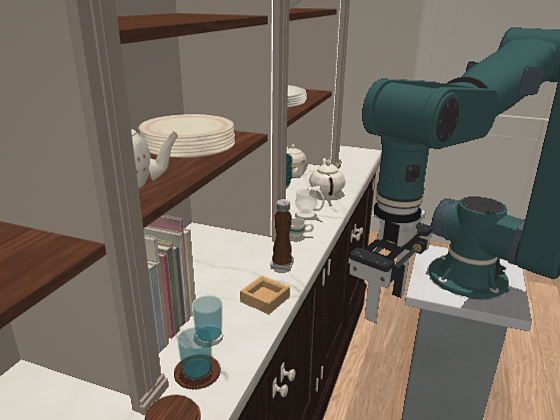

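View pics/wrist0.png

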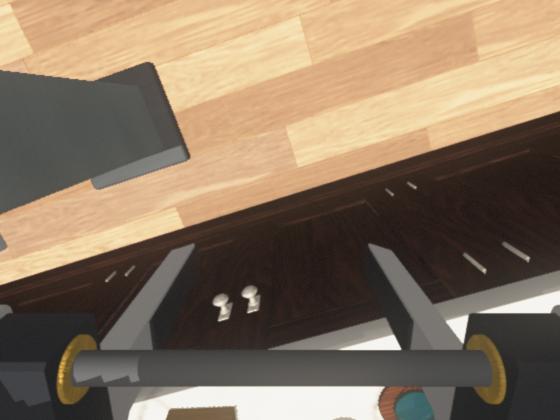

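```bash
cat > h.py <<'E'
import numpy as np, cv2
from workcell import arm
from scipy.spatial.transform import Rotation as Ro
def ray(d,u,v):
    K=d["camera_matrix"];c=np.linalg.solve(K,[u,v,1.])
    if "R" in d: R=d["R"];return -R.T@d["t"], R.T@c
    T=d["T_tool_cam"];s=d["s"];R=Ro.from_quat(s["ee_rot"]).as_matrix()
    return s["tcp_pos"]+R@T[:3,3], R@T[:3,:3]@c
def plane(d,u,v,z):
    o,r=ray(d,u,v);return o+r*(z-o[2])/r[2]
def tri(d1,p1,d2,p2):
    A=[];b=[]
    M=np.zeros((3,3));q=np.zeros(3);L=[]
    for d,p in((d1,p1),(d2,p2)):
        o,r=ray(d,*p);r=r/np.linalg.norm(r);P=np.eye(3)-np.outer(r,r);M+=P;q+=P@o;L.append((o,P))
    X=np.linalg.solve(M,q);return X,[np.linalg.norm(P@(X-o)) for o,P in L]
def proj(d,X):
    K=d["camera_matrix"]
    if "R" in d:c=d["R"]@X+d["t"]
    else:
        T=d["T_tool_cam"];s=d["s"];R=Ro.from_quat(s["ee_rot"]).as_matrix()
        c=T[:3,:3].T@(R.T@(X-s["tcp_pos"])-T[:3,3])
    p=K@c;return p[:2]/p[2]
def get(n):
    s=arm.read_state();d=arm.get_image(n);d["s"]=s;return d
def crop(d,x0,y0,x1,y1,k,f):
    cv2.imwrite(f,cv2.resize(d["img"][y0:y1,x0:x1],None,fx=k,fy=k,interpolation=cv2.INTER_CUBIC))
E
python3 - <<'E'
from h import *
a=get("scene");b=get("side")
crop(a,180,170,350,310,4,"pics/s1.png");crop(b,170,185,340,325,4,"pics/d1.png")
X,e=tri(a,(274.5,202),b,(283,202));print(X,e)
E
```

```text
[0.50564008 0.12559238 0.19569109] [np.float64(0.0002241846584731351), np.float64(0.000224184658473037)]
```

View pics/s1.png

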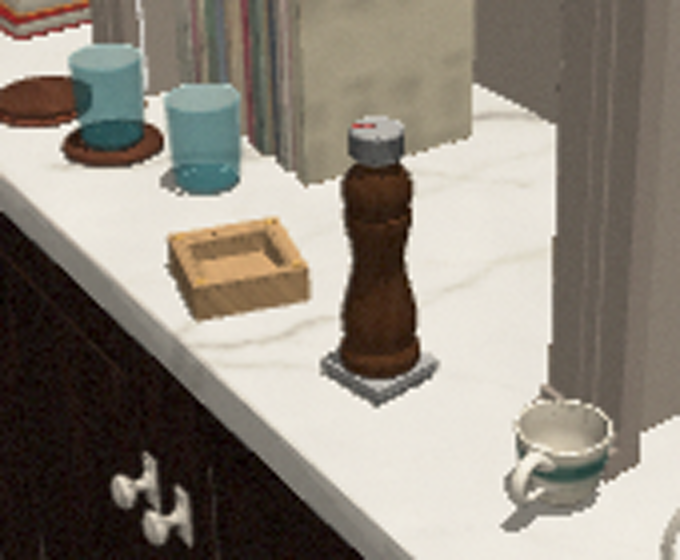

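View pics/d1.png

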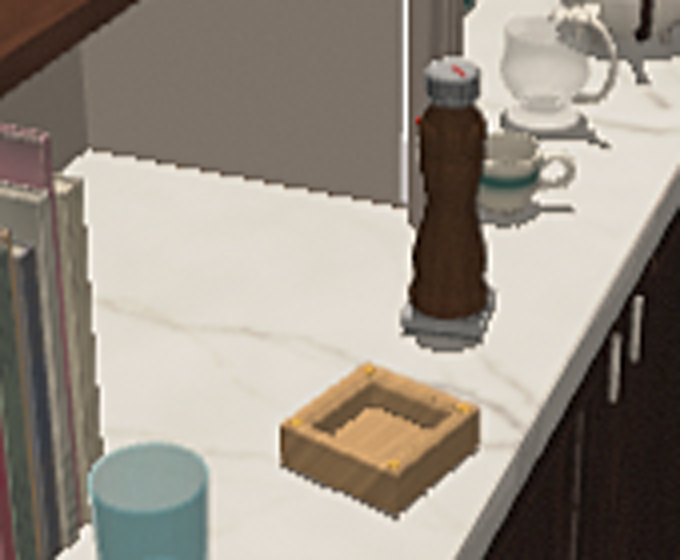

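```bash
python3 - <<'E'
from h import *
a=get("scene");b=get("side")
A=lambda u,v:(180+(u+.5)/4-.5,170+(v+.5)/4-.5)
B=lambda u,v:(170+(u+.5)/4-.5,185+(v+.5)/4-.5)
def quad(n,P):
    P=np.array(P)[:,:2];c=P.mean(0);e=[P[(i+1)%4]-P[i] for i in range(4)]
    print(n,c.round(4),"L",[round(float(np.linalg.norm(x)),4) for x in e],"ang",[round(float(np.degrees(np.arctan2(x[1],x[0])))%90,1) for x in e])
S=[plane(a,*A(*p),.03) for p in[(168,238),(276,218),(309,262),(194,290)]]
quad("stand scene",S)
T=[plane(b,*B(*p),.03) for p in[(367,363),(480,408),(395,475),(282,428)]]
quad("stand side",T)
D=[plane(b,*B(*p),.03) for p in[(370,370),(463,409),(393,466),(296,422)]]
quad("dots",D)
F=[plane(a,*A(*p),.014) for p in[(322,362),(378,394),(438,358)]]
for i in range(2):
  e=F[i+1]-F[i];print("foot",F[i][:2],np.linalg.norm(e),np.degrees(np.arctan2(e[1],e[0]))%90)
print("foot diag centre",(F[0]+F[2])/2)
print("nut top ctr",tri(a,A(377,127),b,B(453,68)))
print("nut line scene",plane(a,*A(356,127),.2),plane(a,*A(376,126),.2))
print("nut line side",plane(b,*B(463,76),.2),plane(b,*B(453,67),.2))
print("dot(side)",B(418,121))
# bystanders
for n,p,q in[("tumbler",(205,190),(150,560))]:
  print(n,plane(a,*A(*p),0.0))
print("cup",plane(a,*A(562,500),0),plane(b,*B(508,222),0))
print("book nearest corner bottom",plane(a,*A(308,185),0),"post base",plane(a,*A(628,480),0),plane(b,*B(410,222),0))
# shelf lower front edge: scene (213,110)-(320,155)
E
```

```text
stand scene [0.4853 0.3014] L [0.0908, 0.0807, 0.0951, 0.0889] ang [77.1, 77.9, 82.1, 75.3]
stand side [0.4865 0.3057] L [0.0908, 0.091, 0.0872, 0.0926] ang [75.4, 74.6, 76.5, 76.9]
dots [0.4875 0.3044] L [0.0759, 0.0768, 0.0778, 0.0764] ang [74.2, 75.8, 74.0, 74.4]
foot [0.46694698 0.14677901] 0.05845752853357617 9.807956077569472
foot [0.47690501 0.08917588] 0.06298535562112068 12.74208944834477
foot diag centre [0.5026431  0.12492356 0.014     ]
nut top ctr (array([0.50512875, 0.12741559, 0.19731473]), [np.float64(0.000587497635764743), np.float64(0.0005874976357646406)])
nut line scene [0.48949417 0.12991891 0.2       ] [0.50130868 0.1234923  0.2       ]
nut line side [0.49291132 0.14249707 0.2       ] [0.50437001 0.13069538 0.2       ]
dot(side) (274.125, 214.875)
tumbler [0.54391183 0.46580216 0.        ]
cup [ 0.51728989 -0.06368845  0.        ] [ 0.51216532 -0.02862905  0.        ]
book nearest corner bottom [0.62384769 0.42130483 0.        ] post base [ 0.56637463 -0.07193392  0.        ] [5.84801881e-01 4.52681033e-04 0.00000000e+00]
```

```bash
python3 - <<'E'
from h import *
a=get("scene");b=get("side")
print(tri(a,(318,151),b,(268,140)),tri(a,(214,108),b,(141,220)))
# epipolar lines: scene shelf edge points vs z
for z in(.3,.35,.4,.45,.5,):
  print(z,plane(a,318,155,z)[:2],plane(a,214,122,z)[:2],plane(b,268,137,z)[:2],plane(b,143,220,z)[:2])
E
```

```text
(array([0.58318781, 0.04531779, 0.34216148]), [np.float64(0.0021169580654299544), np.float64(0.0021169580654297497)]) (array([0.58949285, 0.62957333, 0.35043383]), [np.float64(0.0004928182661223622), np.float64(0.0004928182661223218)])
0.3 [0.65036976 0.12403404] [0.58695607 0.6336911 ] [ 0.64613641 -0.11636986] [0.65398313 0.54136632]
0.35 [0.55245687 0.00645309] [0.49777004 0.4459722 ] [0.58076088 0.04895339] [0.58765445 0.62679415]
0.4 [ 0.45454399 -0.11112785] [0.40858402 0.25825329] [0.51538534 0.21427664] [0.52132577 0.71222199]
0.45 [ 0.3566311 -0.2287088] [0.31939799 0.07053439] [0.45000981 0.3795999 ] [0.45499709 0.79764982]
0.5 [ 0.25871822 -0.34628975] [ 0.23021197 -0.11718452] [0.38463427 0.54492315] [0.38866842 0.88307766]
```

```bash
python3 -m crank '[0,0,0,-0.03,-0.02,-0.04,1, 0,0,0,-0.07,-0.05,-0.085,1, 0,0,0,-0.366,-0.253,-0.085,1, 0,0,0,-0.366,-0.253,-0.085,1, 0,0,0,-0.366,-0.253,-0.085,1, 0,0,0,-0.366,-0.253,-0.085,1, 0,0,0,-0.366,-0.253,-0.085,1, 0,0,0,-0.366,-0.253,-0.085,1, 0,0,0,-0.366,-0.253,-0.085,1, 0,0,0,-0.366,-0.253,-0.085,1, 0,0,0,-0.366,-0.253,-0.085,1, 0,0,0,-0.366,-0.253,-0.085,1, 0,0,0,-0.366,-0.253,-0.085,1, 0,0,0,-0.366,-0.253,-0.085,1]'
python3 - <<'E'
from h import *
w=get("wrist");cv2.imwrite("pics/w1.png",w["img"]);print(w["s"]["tcp_pos"],w["s"]["ee_rot"],w["s"]["clock"])
for X in([.505,.126,.199],[.4872,.3045,.03]):print(proj(w,np.array(X)))
E
```

```text
clock: 1.62
tcp_pos: [0.4394, 0.1704, 0.3014]
ee_rot: [0.156, 0.988, 0.0, -0.0]
ft_force: [-0.6, 0.5, 0.7]
finger_gap: 0.999
[0.43938626 0.17041795 0.30138162] [ 1.55938353e-01  9.87766610e-01  3.64408626e-04 -4.71419241e-04] 1.6167
[255.10714924 292.56718775]
[390.33209767 174.51643555]
```

View pics/w1.png

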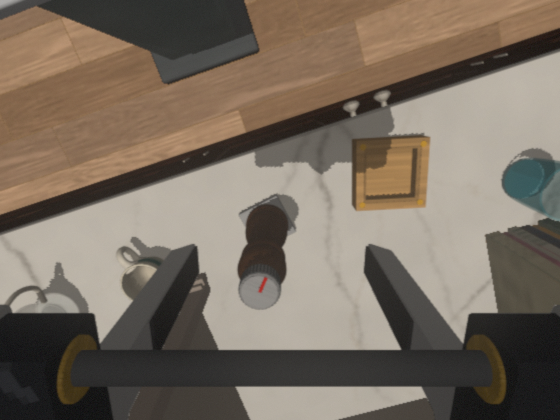

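```bash
python3 - <<'E'
from h import *
w=get("wrist")
crop(w,220,180,320,320,5.5,"pics/w1a.png")
crop(w,335,115,445,225,5.4,"pics/w1b.png")
E
```

```text
(no output)
```

View pics/w1a.png

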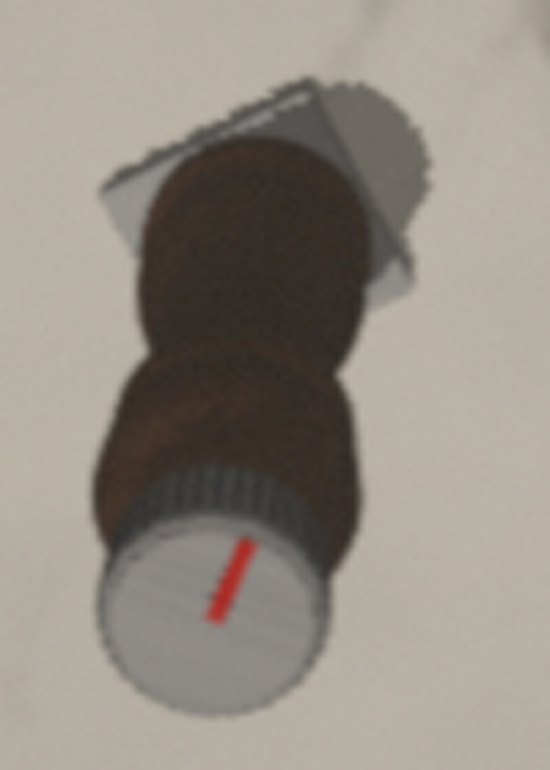

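View pics/w1b.png

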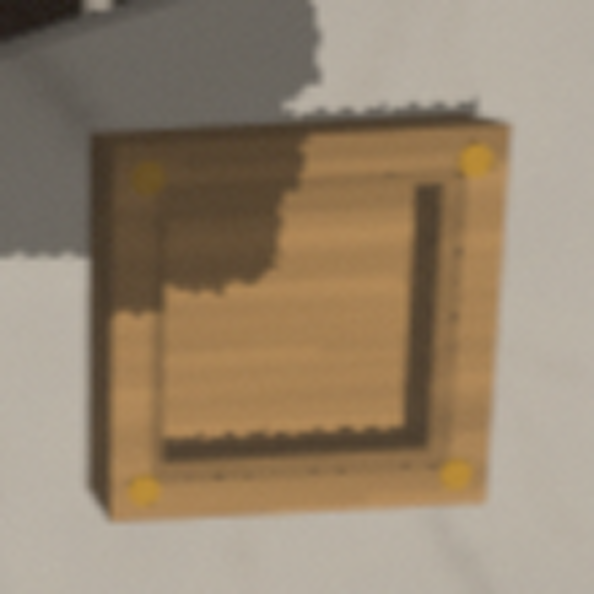

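```bash
python3 - <<'E'
from h import *
w=get("wrist")
A=lambda u,v:(220+(u+.5)/5.5-.5,180+(v+.5)/5.5-.5)
B=lambda u,v:(335+(u+.5)/5.4-.5,115+(v+.5)/5.4-.5)
D=[plane(w,*B(*p),.03)[:2] for p in[(149,180),(477,161),(456,474),(145,490)]]
C=[plane(w,*B(*p),.03)[:2] for p in[(110,136),(510,124),(486,500),(110,520)]]
ang=lambda e:round(float(np.degrees(np.arctan2(e[1],e[0]))),1)
for Q in(D,C):
  print(np.mean(Q,0),[(round(float(np.linalg.norm(Q[(i+1)%4]-Q[i])),4),ang(Q[(i+1)%4]-Q[i])%90) for i in range(4)])
F=[plane(w,*A(*p),.014)[:2] for p in[(105,190),(310,84),(410,265)]]
for i in(0,1):e=F[i+1]-F[i];print("foot",np.linalg.norm(e),ang(e)%90)
print("foot c",(F[0]+F[2])/2)
n=plane(w,*A(215,615),.199);m=plane(w,*A(247,542),.199);print("nut",n,"line",ang(m-n))
E
```

```text
[0.488185   0.30668761] [(0.0764, 75.5), (0.0761, 75.1), (0.0761, 75.3), (0.0758, 75.30000000000001)]
[0.48693114 0.3062834 ] [(0.0927, 73.9), (0.0913, 75.6), (0.0924, 75.4), (0.0937, 75.69999999999999)]
foot 0.05864005209845116 10.299999999999997
foot 0.05398818358997607 10.1
foot c [0.50260333 0.13104164]
nut [0.50443813 0.13068174 0.199     ] line 140.0
```

```bash
python3 -m crank '[0,0,-0.12,-0.02,-0.005,0.01,1, 0,0,-0.24,-0.04,-0.01,0.03,1, 0,0,-0.36,-0.06,-0.015,0.05,1, 0,0,-0.487,-0.0739,-0.0185,0.063,1, 0,0,-0.487,-0.0739,-0.0185,0.063,1, 0,0,-0.487,-0.0739,-0.0185,0.063,1, 0,0,-0.487,-0.0739,-0.0185,0.063,1]'
python3 - <<'E'
from h import *
w=get("wrist");cv2.imwrite("pics/w2.png",w["img"]);s=w["s"];print(s["tcp_pos"],s["ee_rot"],Ro.from_quat(s["ee_rot"]).as_matrix().round(3))
for X in([.504,.130,.199],[.504,.13,.155]):print(proj(w,np.array(X)))
E
```

```text
clock: 2.35
tcp_pos: [0.5036, 0.1315, 0.2397]
ee_rot: [-0.087, 0.996, 0.0, 0.001]
ft_force: [-0.5, -0.1, 0.0]
finger_gap: 0.998
[0.50360729 0.13154685 0.23974244] [-8.71475750e-02  9.96195140e-01  3.54417361e-04  6.46301694e-04] [[-0.985 -0.174  0.001]
 [-0.174  0.985  0.001]
 [-0.001  0.001 -1.   ]]
[277.47768322 237.96961852]
[278.00594457 216.54888171]
```

View pics/w2.png

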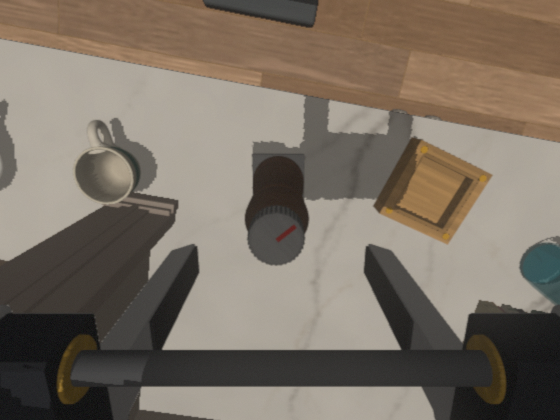

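```bash
python3 -m crank '[0,0,0,0.0014,-0.0023,0.02,1, 0,0,0,0.0014,-0.0023,0.045,1, 0,0,0,0.0014,-0.0023,0.07,1, 0,0,0,0.0014,-0.0023,0.09,1, 0,0,0,0.0014,-0.0023,0.09,1, 0,0,0,0.0014,-0.0023,0.09,1]'
python3 - <<'E'
from h import *
w=get("wrist");cv2.imwrite("pics/w3.png",w["img"]);s=w["s"];print(s["tcp_pos"],s["ft_force"])
E
```

```text
clock: 2.9
tcp_pos: [0.5026, 0.1283, 0.1491]
ee_rot: [-0.088, 0.996, 0.0, -0.0]
ft_force: [0.5, -0.8, -0.1]
finger_gap: 0.999
[0.50255727 0.12834022 0.1491161 ] [ 0.4616542  -0.79339674 -0.1470375 ]
```

View pics/w3.png

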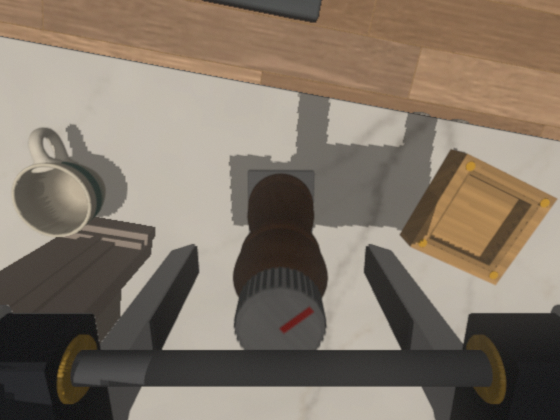

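```bash
python3 - <<'E'
from h import *
w=get("wrist");crop(w,215,150,345,360,3.5,"pics/w3a.png")
for z in(.199,.155):
  for dx in(0,-.003):print(z,dx,proj(w,w["s"]["tcp_pos"]*[1,1,0]+[dx,0,z]))
E
```

```text
0.199 0 [279.31449407 320.89698999]
0.199 -0.003 [280.60458406 314.56336983]
0.155 0 [279.70653344 270.12242914]
0.155 -0.003 [280.69868608 265.01847504]
```

View pics/w3a.png

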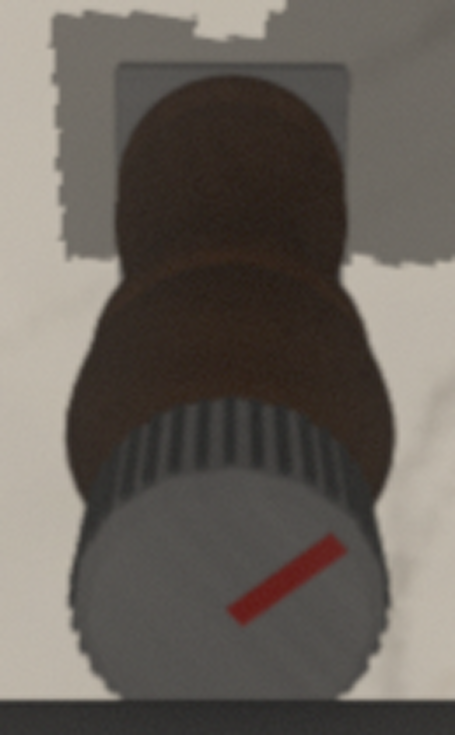

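```bash
python3 -m crank '[0,0,0,0,0,0.002,1, 0,0,0,0,0,0.002,-1, 0,0,0,0,0,0.002,-1, 0,0,0,0,0,0.002,-1, 0,0,0,0,0,0.002,-1, 0,0,0,0,0,0.002,-1, 0,0,0,0,0,0.002,-1, 0,0,0,0,0,0.002,-1, 0,0,0,0,0,0.002,-1, 0,0,0,0,0,0.002,-1]' 30
```

```text
clock: 3.83
tcp_pos: [0.5031, 0.1278, 0.1464]
ee_rot: [-0.088, 0.996, 0.0, -0.0]
ft_force: [1.1, 0.8, -0.5]
finger_gap: 0.497
```

```bash
python3 -m crank '[0,0,0,0,0,-0.01,-1, 0,0,0,0,0,-0.03,-1, 0,0,0,0,0,-0.055,-1, 0,0,0,0,0,-0.055,-1, 0,0,0,0,0,-0.055,-1]'
python3 - <<'E'
from h import *
a=get("scene");b=get("side")
i=np.hstack([cv2.resize(d["img"][y0:y0+190,x0:x0+130],None,fx=3,fy=3,interpolation=cv2.INTER_CUBIC) for d,x0,y0 in((a,210,130),(b,215,110))])
cv2.imwrite("pics/l1.png",i)
E
```

```text
clock: 4.25
tcp_pos: [0.504, 0.1276, 0.2024]
ee_rot: [-0.087, 0.996, -0.0, 0.002]
ft_force: [0.4, 0.3, -4.5]
finger_gap: 0.5
```

View pics/l1.png

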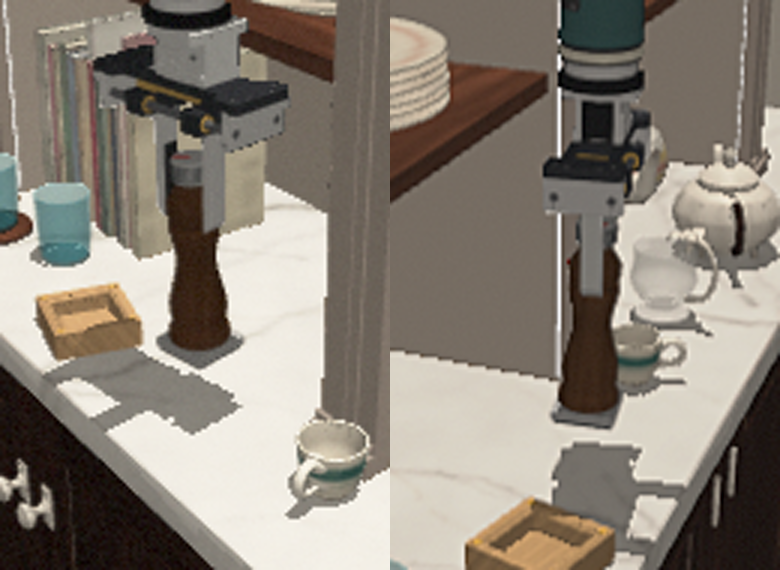

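```bash
python3 -m crank '[0,0,0.05,-0.002,0.02,0,-1, 0,0,0.1,-0.004,0.045,0,-1, 0,0,0.16,-0.006,0.075,0,-1, 0,0,0.22,-0.009,0.105,0,-1, 0,0,0.29,-0.012,0.135,0,-1, 0,0,0.35,-0.014,0.158,0,-1, 0,0,0.4,-0.0155,0.171,0,-1, 0,0,0.435,-0.0161,0.1774,0,-1, 0,0,0.435,-0.0161,0.1774,0,-1, 0,0,0.435,-0.0161,0.1774,0,-1, 0,0,0.435,-0.0161,0.1774,0,-1]'
python3 - <<'E'
from h import *
w=get("wrist");cv2.imwrite("pics/w4.png",w["img"]);s=w["s"];print(s["tcp_pos"],Ro.from_quat(s["ee_rot"]).as_matrix().round(3))
a=get("scene");b=get("side")
i=np.hstack([cv2.resize(d["img"][y0:y0+140,x0:x0+100],None,fx=4,fy=4,interpolation=cv2.INTER_CUBIC) for d,x0,y0 in((a,190,130),(b,215,170))])
cv2.imwrite("pics/l2.png",i)
E
```

```text
clock: 5.27
tcp_pos: [0.4877, 0.3042, 0.2]
ee_rot: [0.129, 0.992, -0.001, -0.001]
ft_force: [0.2, -0.9, -4.1]
finger_gap: 0.498
[0.48768739 0.30422669 0.20004905] [[-0.966  0.257 -0.002]
 [ 0.257  0.966 -0.002]
 [ 0.002 -0.002 -1.   ]]
```

View pics/w4.png

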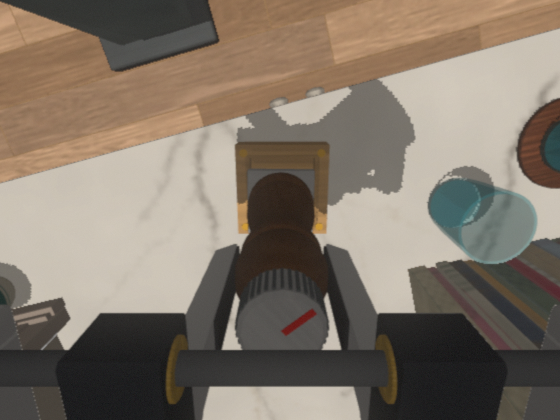

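View pics/l2.png

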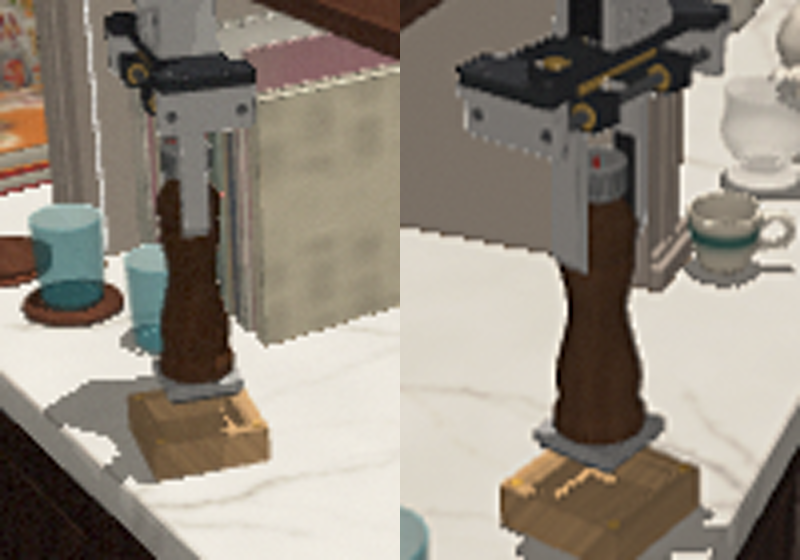

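```bash
python3 - <<'E'
from h import *
w=get("wrist");crop(w,225,130,345,245,5,"pics/w4a.png")
E
```

```text
(no output)
```

View pics/w4a.png

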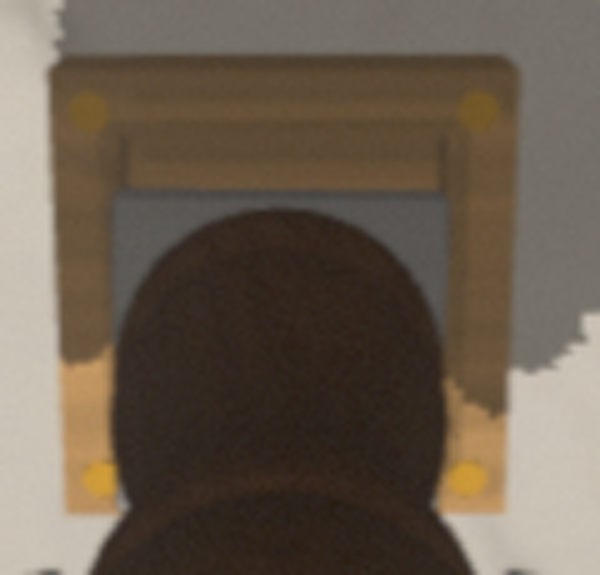

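```bash
python3 - <<'E'
from h import *
w=get("wrist");A=lambda u,v:(225+(u+.5)/5-.5,130+(v+.5)/5-.5)
s=w["s"];R=Ro.from_quat(s["ee_rot"]).as_matrix()
t=lambda p,z:R.T@(plane(w,*A(*p),z)-s["tcp_pos"])
D=np.array([t(p,.03) for p in[(88,112),(480,112),(101,478),(468,478)]]);print(D.round(4),D.mean(0))
z=s["tcp_pos"][2]-.1465+.014
print(z,[t(p,z).round(4) for p in[(113,196),(447,196)]])
E
```

```text
[[ 0.0382 -0.0372  0.1714]
 [ 0.0382  0.0397  0.1714]
 [-0.0379 -0.0369  0.1714]
 [-0.0379  0.0396  0.1714]] [1.39752130e-04 1.29907814e-03 1.71411297e-01]
0.06891144688923405 [array([ 0.0288, -0.0289,  0.1325]), array([0.0288, 0.0299, 0.1325])]
```

```bash
python3 -m crank '[0,0,0,0.001,0.001,0.006,-1, 0,0,0,0.001,0.001,0.014,-1, 0,0,0,0.001,0.001,0.022,-1, 0,0,0,0.001,0.001,0.029,-1, 0,0,0,0.001,0.001,0.035,-1, 0,0,0,0.001,0.001,0.040,-1, 0,0,0,0.001,0.001,0.040,-1, 0,0,0,0.001,0.001,0.040,-1]'
```

```text
clock: 6.18
tcp_pos: [0.4872, 0.3063, 0.1609]
ee_rot: [0.13, 0.992, -0.0, -0.0]
ft_force: [-0.3, 0.5, -4.4]
finger_gap: 0.497
```

```bash
python3 -m crank '[0,0,0,0,0,0.003,-1, 0,0,0,0,0,0.005,-1, 0,0,0,0,0,0.006,-1, 0,0,0,0,0,0.007,-1, 0,0,0,0,0,0.007,-1]'
```

```text
clock: 6.6
tcp_pos: [0.4875, 0.3064, 0.1549]
ee_rot: [0.13, 0.992, 0.0, 0.0]
ft_force: [-1.4, -0.6, -3.3]
finger_gap: 0.5
```

Nearly down; press slightly to find the floor.

```bash
python3 -m crank '[0,0,0,0,0,0.001,-1, 0,0,0,0,0,0.002,-1, 0,0,0,0,0,0.002,-1]'; python3 - <<'E'
from h import *
w=get("wrist");cv2.imwrite("pics/w5.png",w["img"])
a=get("scene");b=get("side")
i=np.hstack([cv2.resize(d["img"][y0:y0+140,x0:x0+100],None,fx=4,fy=4,interpolation=cv2.INTER_CUBIC) for d,x0,y0 in((a,190,130),(b,215,180))])
cv2.imwrite("pics/l3.png",i)
E
```

```text
clock: 6.85
tcp_pos: [0.488, 0.3063, 0.1549]
ee_rot: [0.13, 0.992, 0.001, 0.001]
ft_force: [-3.1, -1.9, 5.2]
finger_gap: 0.496
```

View pics/l3.png

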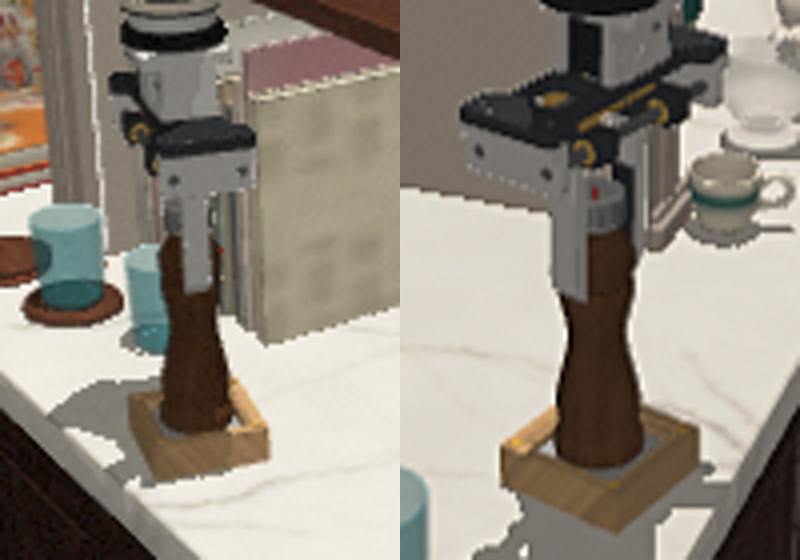

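View pics/w5.png

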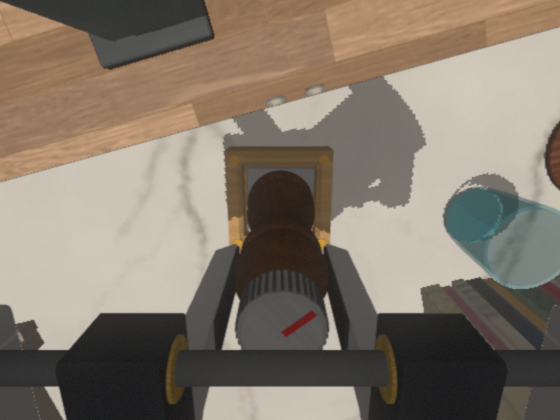

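```bash
python3 - <<'E'
from h import *
a=get("scene");b=get("side");
crop(a,190,60,350,210,4,"pics/s6.png");crop(b,100,80,420,300,2.5,"pics/d6.png")
E
```

```text
(no output)
```

View pics/s6.png

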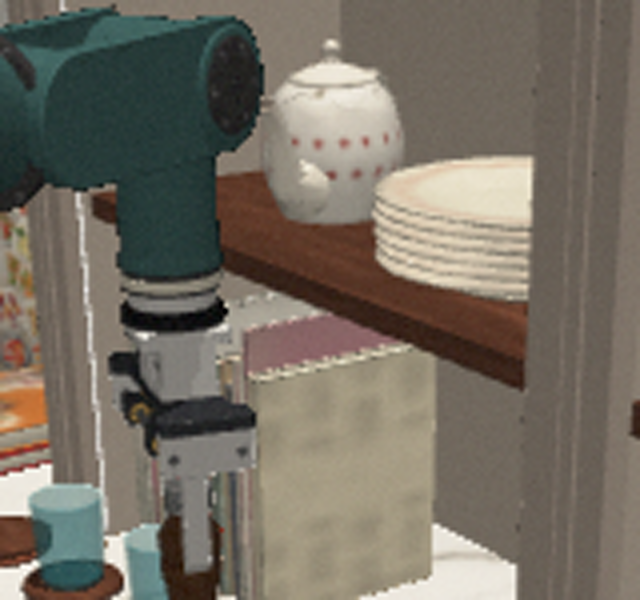

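View pics/d6.png

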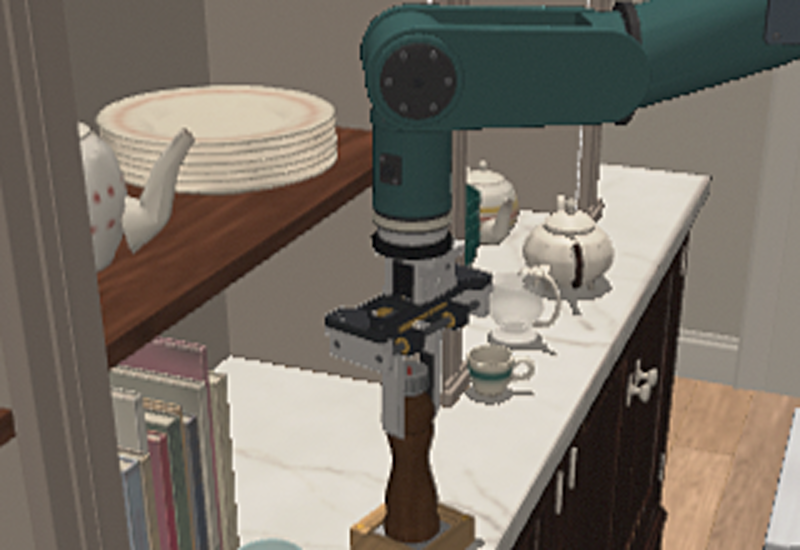

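```bash
python3 -m crank '[0,0,0,0,0,-0.001,-0.5, 0,0,0,0,0,-0.001,0.3, 0,0,0,0,0,-0.001,0.6, 0,0,0,0,0,-0.001,0.6, 0,0,0,0,0,-0.001,0.6, 0,0,0,0,0,-0.001,0.6]' ; python3 -m crank '[0,0,-0.1,0,0,-0.01,0.6, 0,0,-0.2,0,0,-0.025,0.6, 0,0,-0.32,0,0,-0.042,0.6, 0,0,-0.44,0,0,-0.042,0.6, 0,0,-0.56,0,0,-0.042,0.6, 0,0,-0.68,0,0,-0.042,0.6, 0,0,-0.8,0,0,-0.042,0.6, 0,0,-0.87,0,0,-0.042,0.6, 0,0,-0.87,0,0,-0.042,0.6, 0,0,-0.87,0,0,-0.042,0.6]'
python3 - <<'E'
from h import *
w=get("wrist");cv2.imwrite("pics/w6.png",w["img"]);s=w["s"];print(s["tcp_pos"],Ro.from_quat(s["ee_rot"]).as_matrix().round(3),s["joints"].round(3))
print(proj(w,s["tcp_pos"]*[1,1,0]+[0,0,.206]))
E
```

```text
clock: 7.6
tcp_pos: [0.4874, 0.3065, 0.1532]
ee_rot: [0.13, 0.992, 0.0, -0.0]
ft_force: [1.3, -0.8, 0.2]
finger_gap: 0.788
clock: 8.43
tcp_pos: [0.4874, 0.3064, 0.1953]
ee_rot: [-0.299, 0.954, 0.0, -0.0]
ft_force: [0.1, 0.1, 0.5]
finger_gap: 0.799
[0.48738671 0.30641043 0.19533611] [[-0.821 -0.571 -0.   ]
 [-0.571  0.821  0.   ]
 [ 0.     0.    -1.   ]] [ 0.463  0.149  1.344  0.     1.648 -1.716]
[280.18874081 275.25861802]
```

View pics/w6.png

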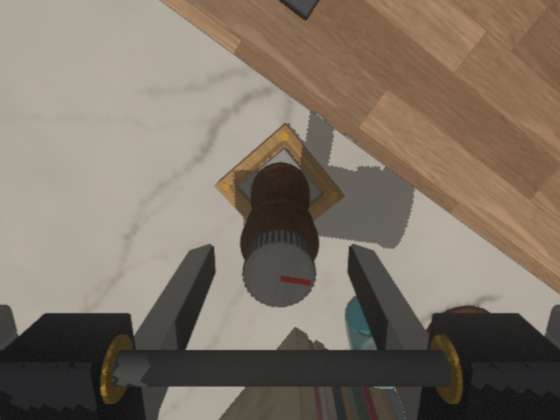

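```bash
python3 -m crank '[0,0,0,0,0,-0.002,0.4, 0,0,0,0,0,-0.003,-1, 0,0,0,0,0,-0.003,-1, 0,0,0,0,0,-0.003,-1, 0,0,0,0,0,-0.003,-1, 0,0,0,0,0,-0.003,-1, 0,0,0,0,0,-0.003,-1, 0,0,0,0,0,-0.003,-1, 0,0,0,0,0,-0.003,-1]' 15
```

```text
clock: 9.23
tcp_pos: [0.4875, 0.3062, 0.1985]
ee_rot: [-0.3, 0.954, -0.0, 0.0]
ft_force: [0.5, -0.5, 0.1]
finger_gap: 0.404
```

```bash
python3 -m crank '[0,0,0.11,0,0,0.0001,-1, 0,0,0.22,0,0,0.0002,-1, 0,0,0.33,0,0,0.0003,-1, 0,0,0.44,0,0,0.0004,-1, 0,0,0.55,0,0,0.0005,-1, 0,0,0.66,0,0,0.0006,-1, 0,0,0.77,0,0,0.0007,-1, 0,0,0.88,0,0,0.0008,-1, 0,0,0.99,0,0,0.0009,-1, 0,0,1.1,0,0,0.001,-1, 0,0,1.2,0,0,0.0012,-1, 0,0,1.3,0,0,0.0012,-1, 0,0,1.3,0,0,0.0012,-1, 0,0,1.3,0,0,0.0012,-1]'
python3 - <<'E'
from h import *
w=get("wrist");cv2.imwrite("pics/w7.png",w["img"]);s=w["s"];print(s["torque"],s["ft_force"])
E
```

```text
clock: 10.4
tcp_pos: [0.4874, 0.3063, 0.1973]
ee_rot: [0.337, 0.942, -0.0, -0.0]
ft_force: [0.2, -0.3, 1.1]
finger_gap: 0.4
[-0.11553938  0.04029356 -0.01799214] [ 0.16122518 -0.33618516  1.13096635]
```

View pics/w7.png

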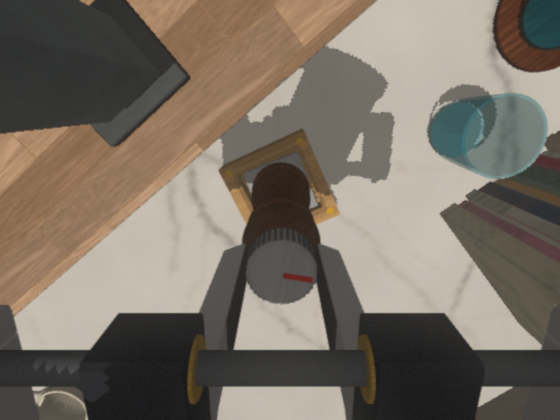

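```bash
python3 -m crank '[0,0,0,0,0,0,0.3, 0,0,0,0,0,0,0.3, 0,0,0,0,0,0,0.3, 0,0,-0.12,0,0,0,0.3, 0,0,-0.24,0,0,0,0.3, 0,0,-0.36,0,0,0,0.3, 0,0,-0.48,0,0,0,0.3, 0,0,-0.6,0,0,0,0.3, 0,0,-0.72,0,0,0,0.3, 0,0,-0.84,0,0,0,0.3, 0,0,-0.96,0,0,0,0.3, 0,0,-1.08,0,0,0,0.3, 0,0,-1.2,0,0,0,0.3, 0,0,-1.2,0,0,0,0.3, 0,0,-1.2,0,0,0,-1, 0,0,-1.2,0,0,0,-1, 0,0,-1.2,0,0,0,-1, 0,0,-1.2,0,0,0,-1, 0,0,-1.2,0,0,0,-1, 0,0,-1.2,0,0,0,-1]'
python3 - <<'E'
from h import *
w=get("wrist");cv2.imwrite("pics/w8.png",w["img"]);s=w["s"];print(s["torque"],s["ft_force"],s["ee_rot"])
crop(w,225,150,345,320,3.5,"pics/w8a.png")
E
```

```text
clock: 12.12
tcp_pos: [0.4875, 0.3062, 0.1973]
ee_rot: [-0.252, 0.968, -0.0, 0.0]
ft_force: [-0.3, -0.6, 0.4]
finger_gap: 0.4
[-0.05265051 -0.06555686 -0.00454138] [-0.32948012 -0.59003389  0.43634552] [-2.52068915e-01  9.67709273e-01 -1.29576191e-04  9.10388694e-05]
```

View pics/w8a.png

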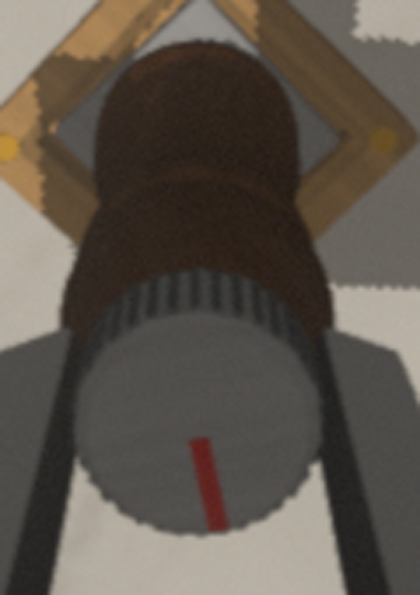

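```bash
python3 -m crank '[0,0,0.11,0,0,0.0001,-1, 0,0,0.22,0,0,0.0002,-1, 0,0,0.33,0,0,0.0003,-1, 0,0,0.44,0,0,0.0004,-1, 0,0,0.55,0,0,0.0005,-1, 0,0,0.66,0,0,0.0006,-1, 0,0,0.75,0,0,0.0007,-1, 0,0,0.8,0,0,0.0008,-1, 0,0,0.85,0,0,0.0008,-1, 0,0,0.85,0,0,0.0008,-1]'
python3 -m crank '[0,0,0.05,0,0,0,-1, 0,0,0.1,0,0,0,-1, 0,0,0.15,0,0,0,-1, 0,0,0.2,0,0,0,-1, 0,0,0.2,0,0,0,-1]'
python3 - <<'E'
from h import *
w=get("wrist");s=w["s"];print(s["torque"],s["ft_force"],s["ee_rot"])
crop(w,225,150,345,320,3.5,"pics/w9a.png")
E
```

```text
clock: 13.0
tcp_pos: [0.4875, 0.3061, 0.1965]
ee_rot: [0.17, 0.985, -0.0, 0.0]
ft_force: [0.3, -1.2, 0.5]
finger_gap: 0.403
clock: 13.42
tcp_pos: [0.4874, 0.306, 0.1964]
ee_rot: [0.266, 0.964, -0.0, 0.0]
ft_force: [0.4, -2.0, -0.2]
finger_gap: 0.402
[-0.36291732 -0.05507741  0.18767475] [ 0.40824997 -1.98233998 -0.20849373] [ 2.66373866e-01  9.63869733e-01 -3.14442868e-04  5.13931617e-05]
```

View pics/w9a.png

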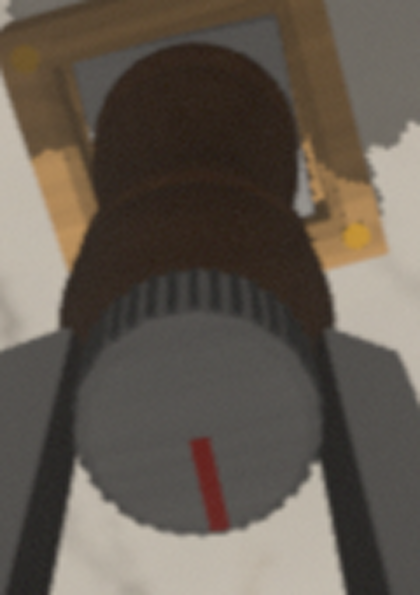

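```bash
python3 -m crank '[0,0,0.05,0,0,0,-1, 0,0,0.1,0,0,0,-1, 0,0,0.15,0,0,0,-1, 0,0,0.15,0,0,0,-1, 0,0,0.15,0,0,0,-1]'
python3 - <<'E'
from h import *
w=get("wrist");s=w["s"];print(s["torque"],s["ft_force"],s["ee_rot"])
crop(w,225,150,345,320,3.5,"pics/w10a.png")
E
```

```text
clock: 13.88
tcp_pos: [0.487, 0.3065, 0.1964]
ee_rot: [0.337, 0.942, -0.0, -0.0]
ft_force: [-1.9, -0.1, -0.2]
finger_gap: 0.395
[-0.22791173  0.23797223  0.29527817] [-1.89789171 -0.11427663 -0.15254068] [ 3.36698554e-01  9.41612411e-01 -8.52468279e-05 -3.79205315e-04]
```

View pics/w10a.png

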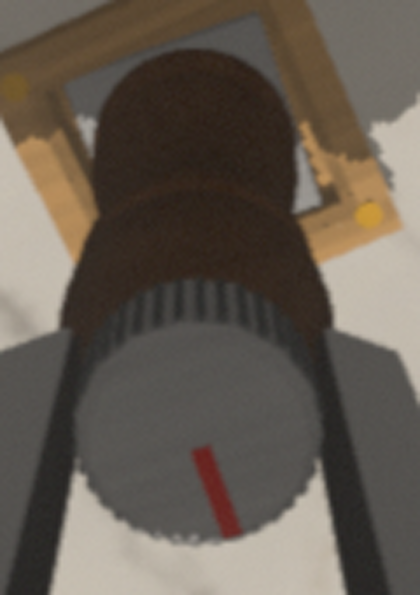

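```bash
python3 -m crank '[0,0,-0.1,0,0,0,-1, 0,0,-0.2,0,0,-0.0001,-1, 0,0,-0.3,0,0,-0.0002,-1, 0,0,-0.4,0,0,-0.0003,-1, 0,0,-0.5,0,0,-0.0004,-1, 0,0,-0.6,0,0,-0.0005,-1, 0,0,-0.7,0,0,-0.0006,-1, 0,0,-0.8,0,0,-0.0007,-1, 0,0,-0.9,0,0,-0.0008,-1, 0,0,-1.0,0,0,-0.0009,-1, 0,0,-1.0,0,0,-0.0009,-1, 0,0,-1.0,0,0,-0.0009,-1]'
python3 -m crank '[0,0,0,0,0,0,0.3, 0,0,0,0,0,0,0.3, 0,0,0,0,0,0,0.3, 0,0,0.1,0,0,0,0.3, 0,0,0.2,0,0,0,0.3, 0,0,0.3,0,0,0,0.3, 0,0,0.4,0,0,0,0.3, 0,0,0.5,0,0,0,0.3, 0,0,0.6,0,0,0,0.3, 0,0,0.6,0,0,0,0.3, 0,0,0.6,0,0,0,0.3]'
python3 - <<'E'
from h import *
w=get("wrist");s=w["s"];print(s["torque"],s["ft_force"],s["ee_rot"])
cv2.imwrite("pics/w11.png",w["img"]);crop(w,210,130,350,320,4,"pics/w11a.png")
E
```

```text
clock: 14.93
tcp_pos: [0.4875, 0.3063, 0.1972]
ee_rot: [-0.153, 0.988, 0.0, 0.0]
ft_force: [0.1, -0.6, -1.1]
finger_gap: 0.406
clock: 15.85
tcp_pos: [0.4874, 0.3065, 0.1975]
ee_rot: [0.143, 0.99, 0.0, 0.0]
ft_force: [0.6, 1.1, 0.2]
finger_gap: 0.654
[0.01858017 0.00124426 0.00820566] [0.58838801 1.05262778 0.23546428] [1.43262219e-01 9.89684740e-01 1.94602754e-04 1.16782315e-04]
```

View pics/w11a.png

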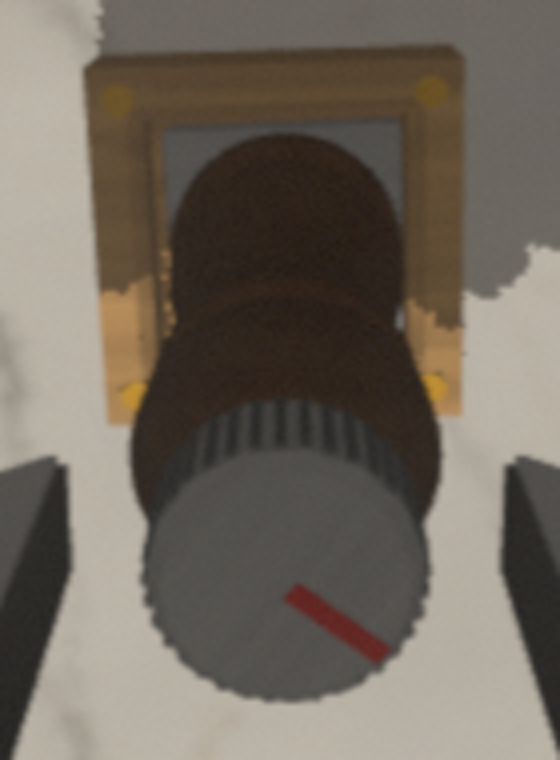

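```bash
python3 - <<'E'
from h import *
w=get("wrist");A=lambda u,v:(210+(u+.5)/4-.5,130+(v+.5)/4-.5)
P=lambda p,z:plane(w,*A(*p),z)
ang=lambda e:float(np.degrees(np.arctan2(e[1],e[0])))
l=ang(P((382,652),.205)-P((295,595),.205))
f=ang(P((400,119),.022)-P((165,128),.022));s=ang(P((432,90),.03)-P((118,101),.03))
print(l,f,s,P((285,575),.205),"turn",np.radians(l-(f-90)))
D=[P(p,.03) for p in[(432,90),(118,101),(133,396),(433,387)]];print(np.mean(D,0),w["s"]["tcp_pos"])
E
```

```text
37.392345540015825 75.6885703026085 75.4899402974143 [0.48755735 0.30718839 0.205     ] turn 0.9024011136038707
[0.48803813 0.30550898 0.03      ] [0.48739858 0.30645704 0.19751434]
```

```bash
python3 -m crank '[0,0,0,0,0,0,-1, 0,0,0,0,0,0,-1, 0,0,0,0,0,0,-1, 0,0,0,0,0,0,-1, 0,0,0,0,0,0,-1, 0,0,0,0,0,0,-1, 0,0,-0.1,0,0,-0.0001,-1, 0,0,-0.2,0,0,-0.0002,-1, 0,0,-0.3,0,0,-0.0003,-1, 0,0,-0.4,0,0,-0.0004,-1, 0,0,-0.5,0,0,-0.0005,-1, 0,0,-0.6,0,0,-0.0006,-1, 0,0,-0.68,0,0,-0.0006,-1, 0,0,-0.68,0,0,-0.0006,-1, 0,0,-0.68,0,0,-0.0006,-1, 0,0,-0.68,0,0,-0.0006,-1]' 15
python3 - <<'E'
from h import *
w=get("wrist");s=w["s"];print(s["torque"],s["ft_force"],s["ee_rot"])
crop(w,210,120,350,310,4,"pics/w12a.png")
a=get("scene");b=get("side")
i=np.hstack([cv2.resize(d["img"][y0:y0+140,x0:x0+100],None,fx=4,fy=4,interpolation=cv2.INTER_CUBIC) for d,x0,y0 in((a,190,130),(b,215,180))])
cv2.imwrite("pics/l12.png",i)
E
```

```text
clock: 17.28
tcp_pos: [0.4874, 0.3062, 0.1981]
ee_rot: [-0.193, 0.981, -0.0, 0.0]
ft_force: [0.2, -0.5, -0.1]
finger_gap: 0.4
[-0.16297205 -0.04249772  0.00538038] [ 0.21443568 -0.52496115 -0.07936857] [-1.93008539e-01  9.81197062e-01 -1.66566421e-04  4.63371102e-05]
```

View pics/w12a.png

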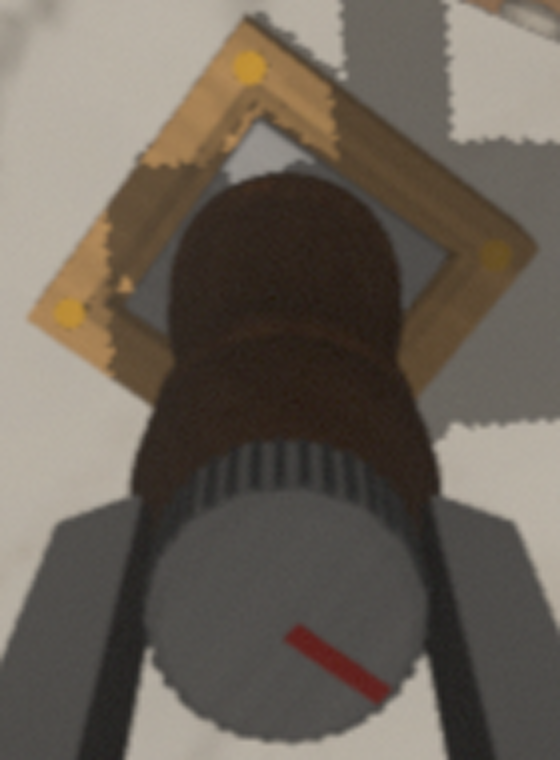

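View pics/l12.png

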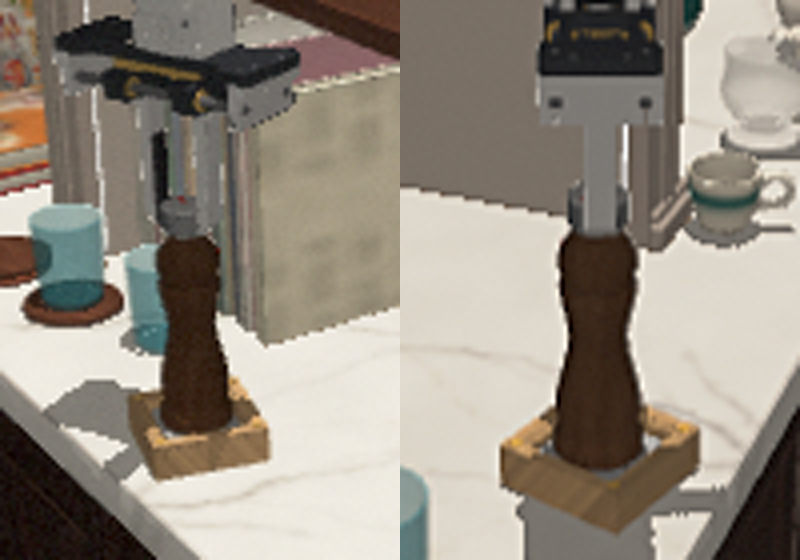

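```bash
python3 - <<'E'
from h import *
w=get("wrist");A=lambda u,v:(210+(u+.5)/4-.5,120+(v+.5)/4-.5)
P=lambda p,z:plane(w,*A(*p),z)
ang=lambda e:float(np.degrees(np.arctan2(e[1],e[0])))
l=ang(P((384,692),.206)-P((294,633),.206))
f1=ang(P((445,255),.022)-P((264,124),.022))%90;f2=ang(P((124,300),.022)-P((264,124),.022))%90
s1=ang(P((496,256),.03)-P((249,68),.03))%90;s2=ang(P((68,313),.03)-P((249,68),.03))%90
print(l,f1,f2,s1,s2,"turn",np.radians(l-((f1+f2)/2-90)),P((286,613),.206))
E
```

```text
76.18424731044497 76.41174316067955 73.48950830270533 75.28219306563967 75.09570517634711 turn 1.5923270850677789 [0.48717075 0.30677995 0.206     ]
```

```bash
python3 -c "
from workcell import arm
s=arm.read_state();print(s['finger_gap'],s['ft_force'],s['clock']);arm.hand_in()"
```

```text
0.3989835470268713 [-0.00434959 -0.79771582  1.09271187] 17.4833
the job is handed in; nothing more can be done
```

I set the mill in the pocket and screwed the nut down in two strokes until it bottomed out. I then backed it off about a quarter turn in two grips and handed in at 17.5 s, still gripping the nut. The job reports no verdict, so this rests on my own checks.

- **Seating:** the upward push rose to 5 N at the height expected for the pocket floor. In the last pictures the foot lies in the pocket and the mill is upright. The nut's axis is about 1.5 mm from the measured pocket centre.
- **Bottoming out:** the turning torque rose to 0.30 N m and the fingers slipped round the nut, which I took as the hard stop.
- **Quarter turn:** the red line against the foot's edges gives 1.59 rad. The two foot edges I used disagree by about 3 degrees (0.05 rad), well inside the 0.3 rad allowed.
- **Grip and load:** the grip is set to 15 N on the nut, with the opening at 0.40, which matches its 38 mm. The vertical force is about 1 N or less, so the arm is not lifting the mill.
- **Bystanders:** the arm stayed well clear of the cup, tumbler and creamer, and they look unmoved in the pictures. I did not re-measure their positions.

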